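# Mesh a rotary table's drive pin by feel and bring the plate to zero

## Task

Put the rotary table into gear and bring it to zero: ease the black plunger knob on the handwheel down while rocking the wheel with it until the pin drops between the hidden teeth, never forcing it down on the tops of the teeth, and push the knob fully home before the plate is turned more than a few degrees. Then turn the plate clockwise (seen from above) with the knob, gently, until its long black zero line stands at the pointer on the blue base, to within 3 degrees, and let go, knob still home, plate at rest. Leave the other things on the machine table where they are.

Things in the scene. Friction and masses are not known exactly. Their poses are not given: they have to be found in the camera images.
- wheel_axis (a point): Point on the vertical axis shared by plate and handwheel, on the top face of the grey handwheel (disc, radius 70 mm, 12 mm thick; hub nut of radius 17 mm, 8 mm proud), 114 mm above the machine table. The rotary table's blue base is 250 x 250 x 55 mm, clamped by a dark strap on two sides; its position and yaw vary.
- knob_grip (a point): Centre of the black upright knob cap (28 mm diameter, 28 mm tall; spins freely about its own axis, so the hand need not turn). Its 16 mm steel stem stands in the handwheel 45 mm from wheel_axis. Centre 62 mm above the wheel's top when out (start), 38 mm when home. Grip it from above; moving it round wheel_axis turns the wheel.
- shift_knob (a joint): Knob travel down, m: 0 out (start), 0.024 home at its stop; stays where left (friction about 4 N). Below it a flat-ended round 10 mm pin on a spring meets the hidden tooth tops after 4 to 11 mm (varies); then the spring adds 3 N + 1.4 N per mm (over 20 N if forced home on a tooth: damage; limit on the teeth 15 N; it springs back if let go). When the pin drops between teeth that force vanishes.
- wheel (a joint): Angle of the handwheel relative to the plate, rad, counterclockwise from above positive, near 0 at the start; turns almost freely (0.03 N m) as long as the pin is not between teeth.
- plate (a joint): Angle of the round steel plate (radius 100 mm) on the base, rad, counterclockwise from above positive; 0 = its zero line at the base's pointer. Starts at 0.3 to 0.75, turns stiffly (0.28 N m: 6 N sideways at the knob once in mesh), stays where left. The wheel drives it only with the pin in mesh, with about 0.05 rad of play either way.
- plate_mark (a point): Outer part of the plate's zero line, a long black radial line on the plate's top, 92 mm from the axis; opposite the knob when wheel = 0.
- base_pointer (a point): Tip of the fixed pointer, a small aluminium block with a black line at the edge of the blue base, 106 mm from the axis; the plate is at zero when plate_mark lies in line between the axis and this point.
- gear_case: Dark drum (radius 66 mm, 28 mm tall) on the plate under the handwheel, holding a hidden ring of 8 teeth with 8 gaps of 15 mm on the pin's circle (radius 45 mm, pitch 45 degrees = 35 mm). Where the teeth stand differs every time; at the start the pin is above a tooth, with a gap within 0.4 rad one way or the other. Origin on the axis at the machine table's surface.
- spanner: Bystander: steel spanner 170 mm long, flat on the machine table near the robot's left. Origin under its centre.
- mallet: Bystander: mallet 260 mm long, yellow handle, on the right. Origin under its centre.
- hex_nut: Bystander: dark nut 22 mm wide, 12 mm tall, on a near corner of the blue base. Origin under its centre.
- round_stub: Bystander: brass round 24 mm diameter, 30 mm tall, on a far corner of the blue base. Origin under its centre.
- step_block: Bystander: dark stepped clamping block 56 x 30 x 48 mm, on the right. Origin under its centre.
- parallel_bar: Bystander: ground steel bar 18 x 150 x 26 mm flat on the machine table near the robot's right. Origin under its centre.
- oil_bottle: Bystander: white bottle 60 mm diameter, 150 mm tall, on the left. Origin under its centre.

How it is judged:
On the way, in this order (a step that is already met when the one before it is completed fails the run):
1. the knob is pushed home, its pin between the teeth (value of joint shift_knob above 0.0215 m), for 0.3 s.
2. the plate is turned to zero with the knob home (value of joint shift_knob above 0.0215 m and value of joint plate between -0.06 and 0.06 rad), for 0.3 s.
At the end, for the whole second after the job is handed in: knob home (travel over 21.5 mm of 24) and staying there by itself, plate within 0.06 rad (3.4 degrees) of zero, plate and wheel at rest (all of step 2 and velocity of joint plate between -0.05 and 0.05 rad/s and velocity of joint wheel between -0.1 and 0.1 rad/s); the robot touches nothing.
It fails at once if the pin is forced on the teeth with more than 15 N (contact force between gear_case and anything else above 15 N).
It fails at once if the plate is turned more than about 6 degrees before the knob has first gone home (driving on half-engaged teeth), or with it drawn out again (distance of plate_mark from where it was at the start of the episode above 0.0095 m and value of joint shift_knob below 0.018 m).
It fails at once if a bystander is moved more than 30 mm (distance of any of spanner, mallet, hex_nut, round_stub, step_block, parallel_bar, oil_bottle from where it was at the start of the episode above 0.03 m).
It also fails if it takes over 72 s, if anything falls off the work surface, if the arm or the gripper's body presses on something with over 40 N, if the wrist force passes 120 N, or if a joint passes its speed limit or range.

## Robot

A 6-joint arm with a two-finger parallel gripper is mounted at the origin on the work surface. World frame = base frame: x ahead of the robot, y to its left, z up, the work surface at z = 0. Lengths are in m, angles in rad, forces in N, time in s.
With the tool pointing down it reaches from about 0.35 to 0.725 m from the base axis. Payload 4.3 kg.
Tool frame: the origin (TCP) lies at the very end of the fingers, on their centre line; the grasp point (between the pads) lies 19 mm behind it; y points along the fingers, z is the direction in which the jaws open and shut, and the axes are right-handed (so a half turn about y gives the same grasp; the last joint's range is limited). The gripper opens to 85 mm and grips with 20 to 120 N. Pads are 22 mm wide; open, the fingers measure 114 mm over their backs; the gripper's body (76 mm by 85 mm) begins 54 mm behind the grasp point. The pads swing forward as they close: fully open they stand 13 mm farther back than shut.
Start: joints at [1.133, 0.377, 0.081, 1.274, 0, 1.46], TCP at [0.185, 0.544, 0.231] pointing down, gripper open.
Joint ranges: [-2.72, 2.72], [-0.84, 1.66], [-1.02, 1.22], [-1.77, 2.12], [-1.37, 1.28], [-3.14, 3.14]. Speed limits (rad/s): [2.57, 2.57, 3.14, 3.14, 3.14, 3.14].

## Interface

Orientations are given as a unit quaternion [x, y, z, w].
In Python, from workcell import arm, vision gives the robot as it stands.
- The arm moves only by the shell command python3 -m crank 'ROWS' [FORCE]. ROWS is a JSON object of lists of equal length, an entry for each row: "offset": the shift along the tool's x, y, z in cm, a list of three; "turn": the turn, a rotation vector about the tool's x, y, z in rad, a list of three; "fingers": the gripper's target within -1 to 1 (shut at 1, half-way at 0, fully open at -1). A call has 1 to 10 rows; each row shifts and turns the commanded pose from where the row before left it, along the tool's axes as they then stand; what a row does not reach is not made up. A row lasts 1/10 s, in which the tool goes at most 50 mm and 8.59 degrees, less where a joint would pass 70% of its speed; a pose out of reach is approached as far as the arm can. A call is refused whole if a number of a shift passes 5 or a number of a turn 0.15, either way. A call with a gripper value outside its range is refused whole. The fingers move at their own pace and stop on an object; FORCE is the grip in N (left out, the last holds). Time passes only in rows, so rows that do not move let the fingers close. It gives the time, the measured TCP pose, the force and the opening at its end, in the units of the state.
- arm.get_obs(): the state, without advancing time (a new reading comes with each control period).
- vision.grab_frame(name): name is "side" or "top" or "wrist"; returns the picture (420x560x3 uint8, red, green, blue); there is no depth.
- vision.camera_info(name): a dict with "fx", "fy", "cx", "cy" (pixels), "R" (3x3) and "t" (3): a world point X has camera coordinates R X + t; the wrist camera has in their place "T_tool_cam" (4x4, takes a point from camera to tool coordinates, whose origin is the TCP and whose axes are the tool frame's). Camera axes: x right, y down, z forward; pixel columns grow to the right and rows downward; lengths in m; the calibration is good to about 2 mm. The wrist camera is an equidistant fisheye: a pixel r from the principal point sees the ray r / f radians off the axis. A picture is of the moment at which its call begins: read the wrist's pose just before it. camera_info takes no time and is no camera call.
- arm.sign_off(): hands the job in, once; it reports no verdict.
The state is a dict: "time_s": time; "joint_positions": joint angles; "qvel": joint speeds; "joint_efforts": joint torques, N m; "position": TCP position; "tcp_rot": TCP orientation; "ft_force": force on the tool from outside, world axes, zero at the start; "ft_torque": the same for the moment, N m; "finger_gap": finger opening in m.
Only numpy, scipy, OpenCV 4.12 (cv2) and the standard library are available. Lean on these libraries where they do the work, as an engineer would, in place of code of your own. Each camera call takes 0.05 s, during which the arm holds its last target.

## Working session

There is one attempt and no reset: what is moved stays moved. The work goes in short steps, Python scripts to look and compute and a shell command to move; the robot and the scene stay as the last step left them, time stands still between calls to the robot, and variables do not carry over. Pictures are saved under pics/ and viewed, and the job is handed in when it is done.

```bash
ls; mkdir -p pics; python3 - <<'E'
from workcell import arm, vision
import cv2, numpy as np
print(arm.get_obs())
for n in ["top","side","wrist"]:
    print(n, vision.camera_info(n))
    cv2.imwrite(f"pics/{n}0.png", cv2.cvtColor(vision.grab_frame(n),cv2.COLOR_RGB2BGR))
E
```

```text
pics
{'time_s': 0.0, 'joint_positions': array([1.13266265e+00, 3.78062098e-01, 7.96276967e-02, 1.27442390e+00,
       7.23341321e-07, 1.46049170e+00]), 'qvel': array([ 0.00012866,  0.00060742, -0.00061584,  0.0005371 ,  0.00010512,
       -0.00098992]), 'joint_efforts': array([ 9.28468544e-04, -4.63606560e+01,  2.69871533e+01,  2.09644058e-02,
        7.48966755e-07,  5.39347511e-06]), 'position': array([0.1848555 , 0.54377162, 0.23036215]), 'tcp_rot': array([ 0.69833011, -0.11558435,  0.11518902, -0.69692669]), 'ft_force': array([-0.65842872, -0.43590788, -0.32483862]), 'ft_torque': array([0.03003767, 0.00191194, 0.01348176]), 'finger_gap': 0.08554843596666616}
top {'fx': 497.78035971853376, 'fy': 497.78035971853376, 'cx': 280.0644399492688, 'cy': 206.6241482048307, 'R': array([[-2.36894493e-02, -9.99716185e-01, -2.52162101e-03],
       [-9.96235596e-01,  2.38172118e-02, -8.33509327e-02],
       [ 8.33873345e-02,  5.37590918e-04, -9.96517066e-01]]), 't': array([-0.00836927,  0.49425392,  1.29631616])}
side {'fx': 541.9576107505798, 'fy': 541.9576107505798, 'cx': 276.76852964687725, 'cy': 217.31374688165366, 'R': array([[-0.99991089, -0.00654157, -0.0116369 ],
       [ 0.00388203,  0.69155181, -0.72231643],
       [ 0.0127726 , -0.72229724, -0.69146479]]), 't': array([0.47607602, 0.11333613, 1.66269842])}
wrist {'fx': 325.19226210127806, 'fy': 325.19226210127806, 'cx': 279.3109290561036, 'cy': 211.22815304449196, 'T_tool_cam': array([[ 1.13622725e-03,  9.59176041e-01,  2.82807411e-01,
        -7.21073642e-02],
       [ 5.26790692e-04, -2.82808128e-01,  9.59176358e-01,
        -1.41811888e-01],
       [ 9.99999216e-01, -9.40862001e-04, -8.26619312e-04,
        -8.11431892e-04],
       [ 0.00000000e+00,  0.00000000e+00,  0.00000000e+00,
         1.00000000e+00]])}
```

View pics/top0.png

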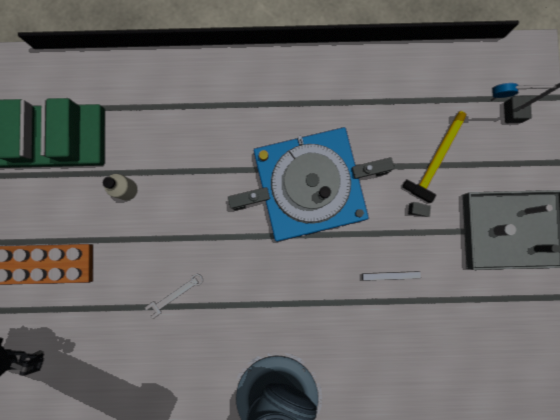

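View pics/side0.png

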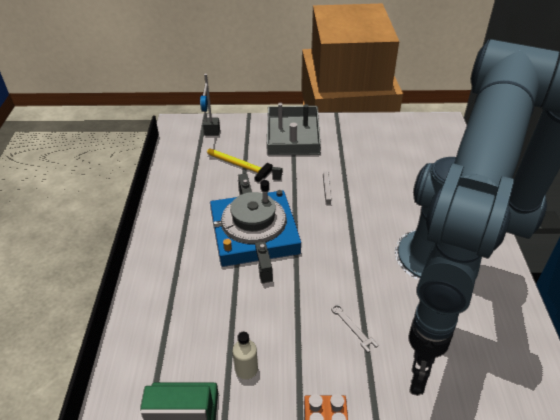

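View pics/wrist0.png

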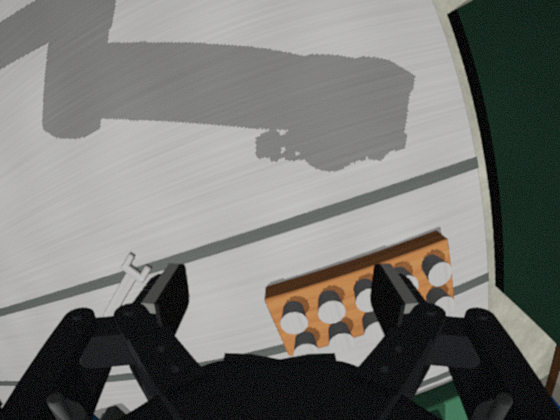

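The top view shows the rotary table around (312,183), the knob near (324,192), the pointer near (301,141) and a dark line near (293,155). I'll enlarge that area and measure.

```bash
cat > h.py <<'E'
import numpy as np, cv2
from workcell import arm, vision
def ray(name,uv):
    c=vision.camera_info(name); d=np.array([(uv[0]-c['cx'])/c['fx'],(uv[1]-c['cy'])/c['fy'],1.])
    R=np.array(c['R']); return -R.T@np.array(c['t']), R.T@d
def onz(name,uv,z):
    o,d=ray(name,uv); return o+d*(z-o[2])/d[2]
def proj(name,X):
    c=vision.camera_info(name); p=np.array(c['R'])@X+c['t']; return np.array([c['fx']*p[0]/p[2]+c['cx'],c['fy']*p[1]/p[2]+c['cy']])
def tri(a,b):
    (o1,d1),(o2,d2)=a,b
    A=np.stack([d1,-d2],1); s=np.linalg.lstsq(A,o2-o1,rcond=None)[0]
    p,q=o1+s[0]*d1,o2+s[1]*d2; return (p+q)/2,np.linalg.norm(p-q)
E
python3 - <<'E'
from h import *
t=cv2.imread('pics/top0.png'); s=cv2.imread('pics/side0.png')
cv2.imwrite('pics/topz.png',cv2.resize(t[120:250,245:375],(780,600),interpolation=cv2.INTER_CUBIC)[:, :])
cv2.imwrite('pics/sidez.png',cv2.resize(s[170:270,195:315],None,fx=6,fy=6,interpolation=cv2.INTER_CUBIC))
for n,im in(('top',t),('side',s)):
    hsv=cv2.cvtColor(im,cv2.COLOR_BGR2HSV)
    m=((hsv[...,0]>98)&(hsv[...,0]<115)&(hsv[...,1]>180)&(hsv[...,2]>60)).astype(np.uint8)
    k,l,st,c=cv2.connectedComponentsWithStats(m)
    i=1+np.argmax(st[1:,4]); print(n,st[i],c[i])
    if n=='top':
        pts=np.argwhere(l==i)[:,::-1].astype(np.float32)
        # rectify onto z=.055
        W=np.array([onz('top',p,.055)[:2] for p in pts],np.float32)
        r=cv2.minAreaRect(W*1000); print(r)
E
```

```text
top [ 254  128  114  113 3390] [310.47610619 186.41091445]Traceback (most recent call last):
  File "<stdin>", line 13, in <module>
  File "h.py", line 7, in onz
    o,d=ray(name,uv); return o+d*(z-o[2])/d[2]
        ~~~^^^^^^^^^
  File "h.py", line 4, in ray
    c=vision.camera_info(name); d=np.array([(uv[0]-c['cx'])/c['fx'],(uv[1]-c['cy'])/c['fy'],1.])
ValueError: time passes only in moves, steps and waits
```

View pics/topz.png

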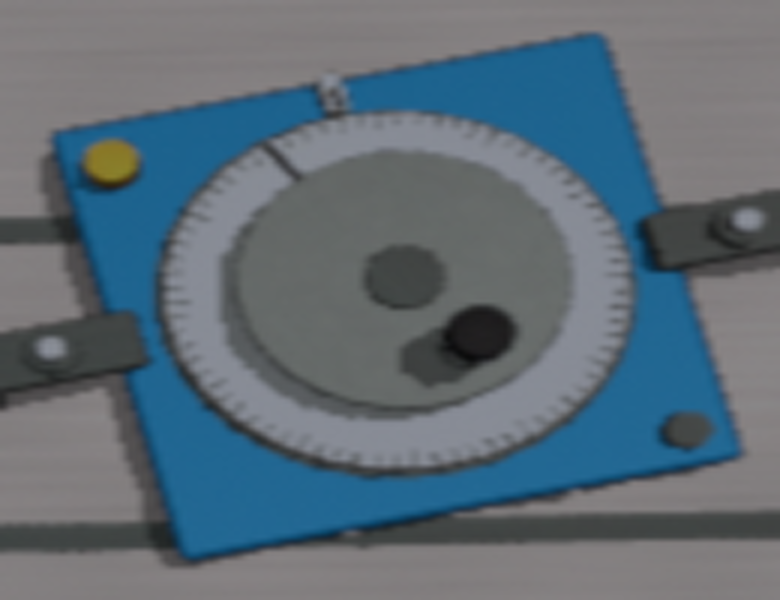

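View pics/sidez.png

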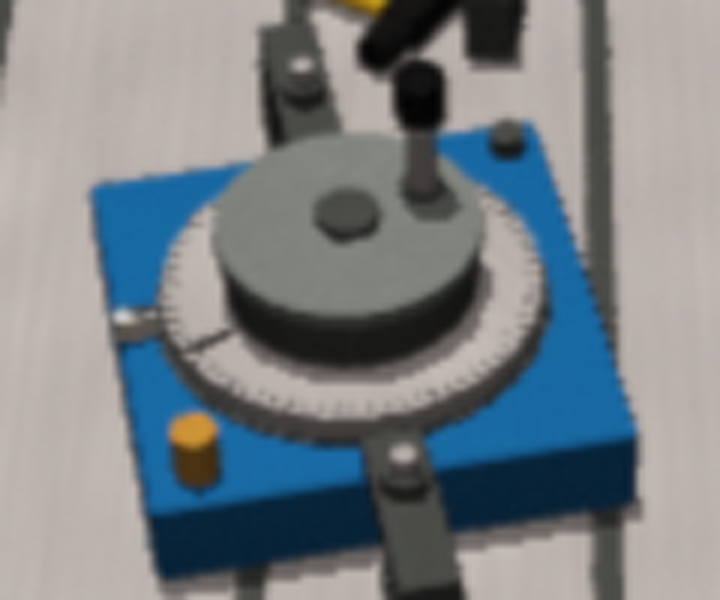

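The zoom shows the pointer at (332,95), the plate's zero line running from (268,144) to (298,178), the hub at (403,276) and the knob at (480,332). The camera info call was refused because I called it too often, so I'll cache it.

```bash
python3 - <<'E'
from workcell import vision
import pickle
pickle.dump({n:vision.camera_info(n) for n in('top','side','wrist')},open('cam.pkl','wb'))
E
sed -i "s/^def ray/import pickle\nC=pickle.load(open('\.\/cam.pkl','rb'))\ndef ray/; s/vision.camera_info(name)/C[name]/" h.py
python3 - <<'E'
from h import *
t=cv2.imread('pics/top0.png')
hsv=cv2.cvtColor(t,cv2.COLOR_BGR2HSV)
m=((hsv[...,0]>98)&(hsv[...,0]<115)&(hsv[...,1]>180)&(hsv[...,2]>60)).astype(np.uint8)
k,l,st,c=cv2.connectedComponentsWithStats(m); i=1+np.argmax(st[1:,4])
W=np.array([onz('top',p,.055)[:2] for p in np.argwhere(l==i)[:,::-1]],np.float32)
r=cv2.minAreaRect(W*1000);print('base',r)
z=lambda X,Y:(245+X/6-.4,120+Y/4.615-.4)
s=lambda X,Y:(195+X/6-.4,170+Y/6-.4)
hub=onz('top',z(403,276),.122); print('hub',hub)
h2=onz('side',s(347,213),.122);print('hub side',h2)
print('hubtri',tri(ray('top',z(403,276)),ray('side',s(347,213))))
k1=onz('top',z(481,330),.190);k2=onz('side',s(420,75),.190);print('knob',k1,k2)
print('knobside c',onz('side',s(419,96),.176))
for q in((268,144),(298,178)): print('line',onz('top',z(*q),.074))
for q in((188,352),(229,331)): print('lineS',onz('side',s(*q),.074))
for q in((337,112),(332,80)): print('ptr',onz('top',z(*q),.074))
for q in((158,313),(122,318)): print('ptrS',onz('side',s(*q),.074))
E
```

```text
base ((548.5267333984375, -99.19105529785156), (245.85897827148438, 245.60330200195312), 12.122577667236328)
hub [ 0.55053156 -0.09948318  0.122     ]
hub side [ 0.54953217 -0.09340658  0.122     ]
hubtri (array([ 0.55066947, -0.09981807,  0.11625507]), np.float64(0.001292800290748926))
knob [ 0.51323092 -0.12428918  0.19      ] [ 0.51119376 -0.12100513  0.19      ]
knobside c [ 0.51208377 -0.1212932   0.176     ]
line [ 0.63235497 -0.04712486  0.074     ]
line [ 0.61295625 -0.05943212  0.074     ]
lineS [ 0.63030059 -0.04191743  0.074     ]
lineS [ 0.6104591  -0.05700165  0.074     ]
ptr [ 0.649651   -0.07706461  0.074     ]
ptr [ 0.66775394 -0.07541595  0.074     ]
ptrS [ 0.64785095 -0.07038242  0.074     ]
ptrS [ 0.66605635 -0.0668032   0.074     ]
```

```bash
cat >> h.py <<'E'
from scipy.spatial.transform import Rotation as Ro
def st():
    o=arm.get_obs(); R=Ro.from_quat(o['tcp_rot']).as_matrix(); return o,np.array(o['position']),R
def plan(target,jaw_deg=None):
    o,p,R=st(); d=np.array(target)-p
    print('t',o['time_s'],'pos',p.round(4),'d world',d.round(4),'tool cm',(R.T@d*100).round(2),'y axis',R[:,1].round(3),'jaw deg',np.degrees(np.arctan2(R[1,2],R[0,2])).round(1),'x deg',np.degrees(np.arctan2(R[1,0],R[0,0])).round(1),'F',o['ft_force'].round(2),'gap',round(o['finger_gap'],4),'j',o['joint_positions'].round(2))
E
python3 - <<'E'
from h import *
plan([.512,-.1235,.26])
E
```

```text
t 0.15 pos [0.1849 0.544  0.2306] d world [ 0.3271 -0.6675  0.0294] tool cm [ 52.46  -2.87 -52.67] y axis [-0.001 -0.001 -1.   ] jaw deg 71.2 x deg -18.8 F [0.94 0.33 0.21] gap 0.0854 j [1.13 0.38 0.08 1.27 0.   1.46]
```

```bash
python3 -m crank '{"offset":[[2,-0.5,-2],[3.4,-0.5,-3.4],[3.4,-0.5,-3.4],[3.4,-0.5,-3.4],[3.4,-0.5,-3.4],[3.4,0,-3.4],[3.4,0,-3.4],[3.4,0,-3.4],[3.4,0,-3.4],[3.4,0,-3.4]],"turn":[[0,0,0],[0,0,0],[0,0,0],[0,0,0],[0,0,0],[0,0,0],[0,0,0],[0,0,0],[0,0,0],[0,0,0]],"fingers":[-1,-1,-1,-1,-1,-1,-1,-1,-1,-1]}' 40
python3 - <<'E'
from h import *
plan([.512,-.1235,.26])
E
```

```text
time_s: 1.15
position: [0.3891, 0.129, 0.2563]
tcp_rot: [-0.698, 0.115, -0.115, 0.698]
ft_force: [0.6, 1.0, -0.3]
finger_gap: 0.0856
t 1.15 pos [0.3891 0.129  0.2563] d world [ 0.1229 -0.2525  0.0037] tool cm [ 19.76  -0.38 -19.95] y axis [ 0.  0. -1.] jaw deg 71.2 x deg -18.8 F [ 0.64  1.01 -0.31] gap 0.0856 j [ 0.16  0.04 -0.29  1.25  0.    0.49]
```

```bash
python3 -m crank '{"offset":[[3.4,0,-3.4],[3.4,0,-3.4],[3.4,0,-3.4],[3.4,0,-3.4],[3.2,0,-3.4],[2,0,-2],[1,-0.5,-1],[0,0,0],[0,0,0],[0,0,0]],"turn":[[0,0,0],[0,0,0],[0,0,0],[0,0,0],[0,0,0],[0,-0.15,0],[0,-0.15,0],[0,-0.15,0],[0,-0.15,0],[0,-0.15,0]],"fingers":[-1,-1,-1,-1,-1,-1,-1,-1,-1,-1]}' 40
python3 -m crank '{"offset":[[0,0,0],[0,0,0]],"turn":[[0,0,0],[0,0,0]],"fingers":[-1,-1]}'
python3 - <<'E'
from h import *
plan([.512,-.1235,.26])
cv2.imwrite('pics/wrist1.png',vision.grab_frame('wrist')[...,::-1])
E
```

```text
time_s: 2.15
position: [0.5135, -0.1214, 0.2608]
tcp_rot: [-0.691, -0.15, 0.15, 0.691]
ft_force: [-0.3, 0.5, 0.3]
finger_gap: 0.0854
time_s: 2.35
position: [0.5135, -0.1211, 0.261]
tcp_rot: [-0.692, -0.147, 0.147, 0.692]
ft_force: [0.4, 1.0, 0.3]
finger_gap: 0.0852
t 2.35 pos [ 0.5135 -0.1211  0.261 ] d world [-0.0015 -0.0024 -0.001 ] tool cm [-0.24  0.1  -0.16] y axis [-0.  0. -1.] jaw deg 114.0 x deg 24.0 F [0.37 0.96 0.33] gap 0.0852 j [-0.35  0.27  0.01  1.31  0.   -0.77]
```

View pics/wrist1.png

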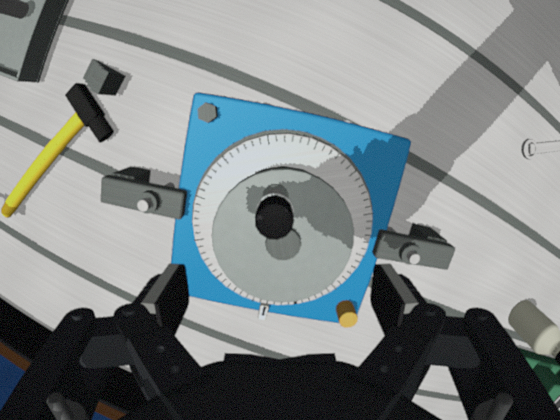

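The wrist view shows the knob's top at about (274,216) between the fingers, and the pointer at (263,310). I'll cast rays for a refined knob position.

```bash
cat >> h.py <<'E'
def wray(uv,p,R):
    c=C['wrist']; d=np.array([uv[0]-c['cx'],uv[1]-c['cy']])/c['fx']; th=np.linalg.norm(d)
    v=np.r_[d/th*np.sin(th),np.cos(th)] if th>0 else np.array([0,0,1.])
    T=np.array(c['T_tool_cam']); return p+R@T[:3,3], R@T[:3,:3]@v
def wonz(uv,z,p,R):
    o,d=wray(uv,p,R); return o+d*(z-o[2])/d[2]
def wproj(X,p,R):
    T=np.array(C['wrist']['T_tool_cam']);c=C['wrist']; q=T[:3,:3].T@(R.T@(X-p)-T[:3,3]); th=np.arctan2(np.hypot(q[0],q[1]),q[2]); n=q[:2]/np.hypot(q[0],q[1]); return np.array([c['cx'],c['cy']])+c['fx']*th*n
E
python3 - <<'E'
from h import *
im=cv2.imread('pics/wrist1.png')
cv2.imwrite('pics/w1z.png',cv2.resize(im[150:330,180:390],None,fx=3.3,fy=3.3,interpolation=cv2.INTER_CUBIC))
o,p,R=st()
m=(im.max(2)<40).astype(np.uint8); m[:, :240]=0;m[:,310:]=0;m[250:]=0;m[:185]=0
k,l,s,c=cv2.connectedComponentsWithStats(m);i=1+np.argmax(s[1:,4]);print(s[i],c[i])
print(wonz((275,218),.19,p,R),wonz(c[i],.18,p,R))
E
```

```text
[ 256  196   37   43 1156] [274.23875433 217.26730104]
[ 0.51108086 -0.12656608  0.19      ] [ 0.51375524 -0.12612788  0.18      ]
```

View pics/w1z.png

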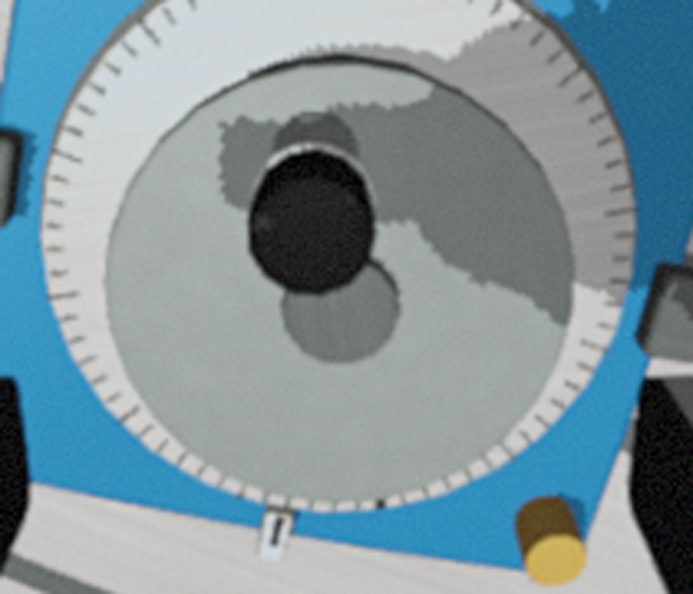

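The zoom puts the cap's top centre near (274.5,219), which gives a knob position of about (0.5115,-0.125). I'll descend over it.

```bash
python3 -m crank '{"offset":[[-0.1,1,-0.1],[-0.1,2,-0.1],[-0.1,2,-0.1],[0,2,0],[0,1.6,0],[0,1,0],[0,0.6,0],[0,0.4,0],[0,0,0],[0,0,0]],"turn":[[0,0,0],[0,0,0],[0,0,0],[0,0,0],[0,0,0],[0,0,0],[0,0,0],[0,0,0],[0,0,0],[0,0,0]],"fingers":[-1,-1,-1,-1,-1,-1,-1,-1,-1,-1]}' 30
python3 - <<'E'
from h import *
plan([.5117,-.125,.155])
cv2.imwrite('pics/wrist2.png',vision.grab_frame('wrist')[...,::-1])
E
```

```text
time_s: 3.4
position: [0.5127, -0.1253, 0.1559]
tcp_rot: [0.692, 0.148, -0.148, -0.691]
ft_force: [0.0, 0.2, 0.3]
finger_gap: 0.0855
t 3.4 pos [ 0.5127 -0.1253  0.1559] d world [-0.001   0.0003 -0.0009] tool cm [-0.08  0.09  0.07] y axis [ 0.001 -0.    -1.   ] jaw deg 114.2 x deg 24.2 F [0.04 0.21 0.29] gap 0.0855 j [-0.36  0.32 -0.21  1.05  0.   -0.78]
```

View pics/wrist2.png

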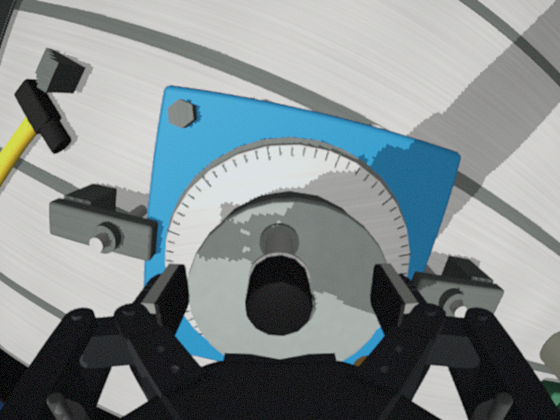

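The knob at (280,300) is centred between the open pads. Closing.

```bash
python3 -m crank '{"offset":[[0,0,0],[0,0,0],[0,0,0],[0,0,0],[0,0,0],[0,0,0],[0,0,0],[0,0,0]],"turn":[[0,0,0],[0,0,0],[0,0,0],[0,0,0],[0,0,0],[0,0,0],[0,0,0],[0,0,0]],"fingers":[0,0.5,1,1,1,1,1,1]}' 40
python3 - <<'E'
from h import *
plan([.5117,-.125,.155])
cv2.imwrite('pics/wrist3.png',vision.grab_frame('wrist')[...,::-1])
cv2.imwrite('pics/side3.png',cv2.resize(vision.grab_frame('side')[130:270,175:335][...,::-1],None,fx=4,fy=4))
E
```

```text
time_s: 4.25
position: [0.5123, -0.1253, 0.1554]
tcp_rot: [0.692, 0.148, -0.148, -0.691]
ft_force: [-0.4, -1.4, 1.9]
finger_gap: 0.0272
t 4.25 pos [ 0.5123 -0.1253  0.1554] d world [-0.0006  0.0003 -0.0004] tool cm [-0.04  0.04  0.05] y axis [ 0. -0. -1.] jaw deg 114.2 x deg 24.2 F [-0.44 -1.36  1.88] gap 0.0272 j [-0.36  0.32 -0.21  1.05 -0.   -0.78]
```

View pics/wrist3.png

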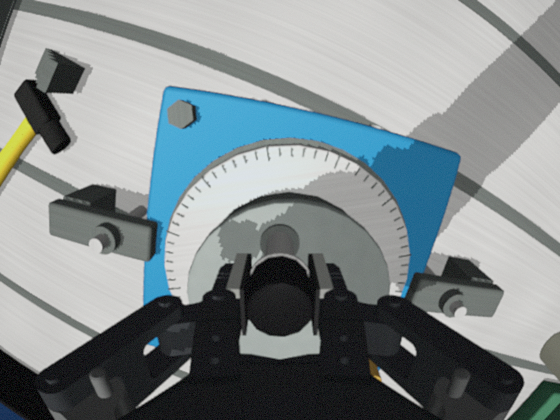

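View pics/side3.png

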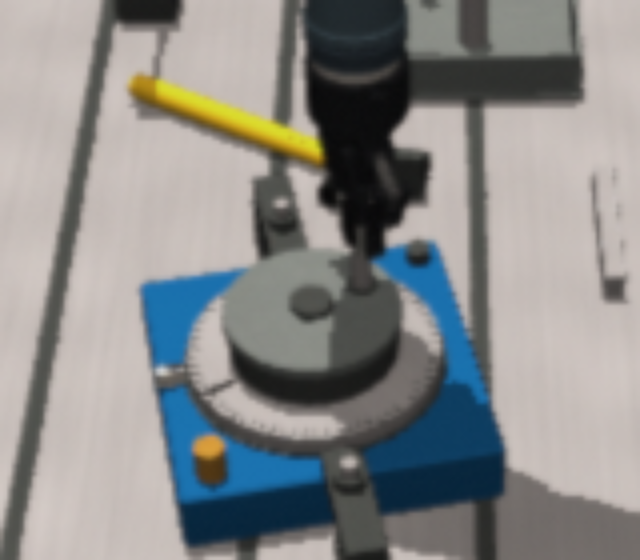

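Gripped: the gap is 27 mm and the knob sits between the pads. Now I'll ease it down in small steps, watching the force.

```bash
for i in 1; do python3 -m crank '{"offset":[[0,0.1,0],[0,0.1,0],[0,0,0]],"turn":[[0,0,0],[0,0,0],[0,0,0]],"fingers":[1,1,1]}' 60; done
python3 -m crank '{"offset":[[0,0.1,0],[0,0,0]],"turn":[[0,0,0],[0,0,0]],"fingers":[1,1]}'
python3 -m crank '{"offset":[[0,0.1,0],[0,0,0]],"turn":[[0,0,0],[0,0,0]],"fingers":[1,1]}'
```

```text
time_s: 4.65
position: [0.5122, -0.1253, 0.1532]
tcp_rot: [0.691, 0.148, -0.148, -0.691]
ft_force: [-1.2, -1.5, 2.1]
finger_gap: 0.0269
time_s: 4.85
position: [0.5122, -0.1252, 0.1522]
tcp_rot: [0.691, 0.148, -0.148, -0.691]
ft_force: [-1.7, -1.2, 1.0]
finger_gap: 0.0262
time_s: 5.05
position: [0.5122, -0.1252, 0.1512]
tcp_rot: [-0.691, -0.148, 0.148, 0.691]
ft_force: [-1.1, -0.8, 1.7]
finger_gap: 0.0262
```

```bash
python3 -m crank '{"offset":[[0,0.1,0],[0,0,0]],"turn":[[0,0,0],[0,0,0]],"fingers":[1,1]}' | grep -E 'pos|force'
python3 -m crank '{"offset":[[0,0.1,0],[0,0,0]],"turn":[[0,0,0],[0,0,0]],"fingers":[1,1]}'| grep -E 'pos|force'
python3 -m crank '{"offset":[[0,0.1,0],[0,0,0]],"turn":[[0,0,0],[0,0,0]],"fingers":[1,1]}'| grep -E 'pos|force'
```

```text
position: [0.5122, -0.1251, 0.1501]
ft_force: [0.2, -2.1, 1.6]
position: [0.5122, -0.1251, 0.1491]
ft_force: [-0.7, -1.8, 1.2]
position: [0.5121, -0.1251, 0.1481]
ft_force: [-0.7, -2.0, 1.4]
```

```bash
python3 - <<'E'
from h import *
plan([.5117,-.125,.155])
cv2.imwrite('pics/wrist4.png',vision.grab_frame('wrist')[...,::-1])
cv2.imwrite('pics/side4.png',cv2.resize(vision.grab_frame('side')[130:270,175:335][...,::-1],None,fx=4,fy=4))
E
```

```text
t 5.65 pos [ 0.5121 -0.1251  0.1481] d world [-0.0004  0.0001  0.0069] tool cm [-0.04 -0.69  0.03] y axis [-0.  0. -1.] jaw deg 114.2 x deg 24.2 F [-0.69 -2.    1.41] gap 0.0266 j [-0.36  0.32 -0.22  1.03  0.   -0.78]
```

View pics/wrist4.png

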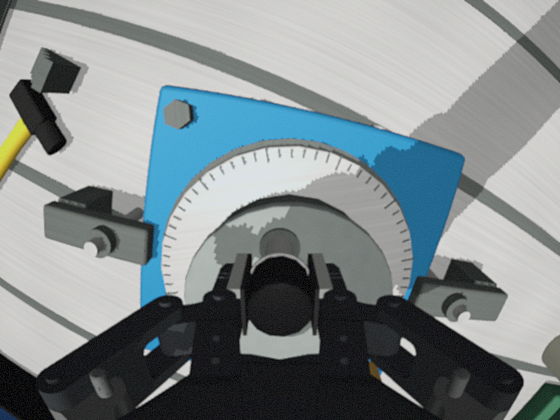

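View pics/side4.png

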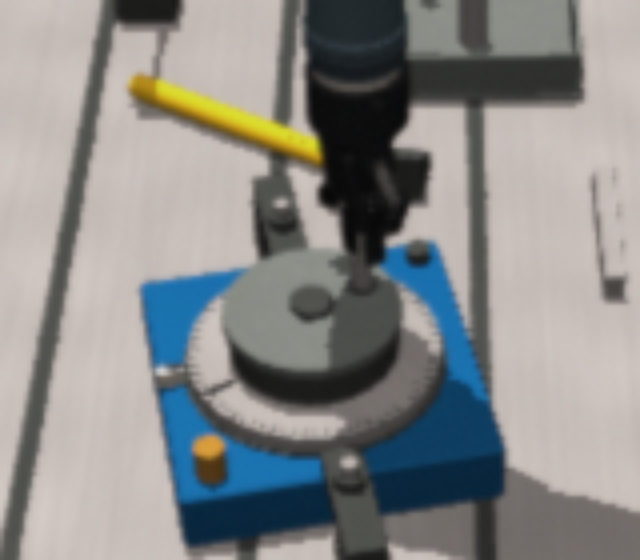

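The wrist view shows the knob unchanged in the hand, with the stem shorter, so it moves with the gripper. No tooth contact yet at 7 mm.

```bash
python3 -m crank '{"offset":[[0,0.1,0],[0,0,0]],"turn":[[0,0,0],[0,0,0]],"fingers":[1,1]}' | grep -E 'pos|force'
python3 -m crank '{"offset":[[0,0.1,0],[0,0,0]],"turn":[[0,0,0],[0,0,0]],"fingers":[1,1]}'| grep -E 'pos|force'
python3 -m crank '{"offset":[[0,0.1,0],[0,0,0]],"turn":[[0,0,0],[0,0,0]],"fingers":[1,1]}'| grep -E 'pos|force'
```

```text
position: [0.5122, -0.1251, 0.1473]
ft_force: [-1.1, -0.4, 2.6]
position: [0.5122, -0.1251, 0.1466]
ft_force: [-2.0, -0.5, 4.2]
position: [0.5122, -0.1252, 0.1458]
ft_force: [-3.3, -1.1, 6.7]
```

Contact with a tooth at about 8 mm of travel: the force is rising to about 6.7 N. I'll hold this depth and compute the arc steps for rocking.

```bash
python3 - <<'E'
from h import *
o,p,R=st(); c=np.array([.549,-.099]); d=p[:2]-c; th0=np.arctan2(d[1],d[0]); r=.045
print(np.degrees(th0),np.hypot(*d))
for s in(1,-1):
    for k in range(10):
        a=th0+s*.04*k;b=th0+s*.04*(k+1)
        D=np.r_[r*(np.cos(b)-np.cos(a)),r*(np.sin(b)-np.sin(a)),0]
        print(s*.04*(k+1),(R.T@D*100)[[0,2]].round(3))
E
```

```text
-144.5781740215454 0.045147264121518545
0.04 [ 0.039 -0.176]
0.08 [ 0.046 -0.174]
0.12 [ 0.053 -0.172]
0.16 [ 0.059 -0.17 ]
0.2 [ 0.066 -0.167]
0.24 [ 0.073 -0.165]
0.28 [ 0.079 -0.162]
0.32 [ 0.086 -0.158]
0.36 [ 0.092 -0.155]
0.4 [ 0.098 -0.151]
-0.04 [-0.032  0.177]
-0.08 [-0.024  0.178]
-0.12 [-0.017  0.179]
-0.16 [-0.01  0.18]
-0.2 [-0.003  0.18 ]
-0.24 [0.004 0.18 ]
-0.28 [0.012 0.18 ]
-0.32 [0.019 0.179]
-0.36 [0.026 0.178]
-0.4 [0.033 0.177]
```

```bash
python3 -m crank '{"offset":[[-0.015,0,0.09],[-0.015,0,0.09],[0,0,0]],"turn":[[0,0,0],[0,0,0],[0,0,0]],"fingers":[1,1,1]}' | grep -E 'pos|force'
python3 -m crank '{"offset":[[-0.01,0,0.09],[-0.01,0,0.09],[0,0,0]],"turn":[[0,0,0],[0,0,0],[0,0,0]],"fingers":[1,1,1]}'| grep -E 'pos|force'
python3 -m crank '{"offset":[[-0.01,0,0.09],[-0.01,0,0.09],[0,0,0]],"turn":[[0,0,0],[0,0,0],[0,0,0]],"fingers":[1,1,1]}'| grep -E 'pos|force'
```

```text
position: [0.5119, -0.1246, 0.1458]
ft_force: [-1.1, -4.7, 5.3]
position: [0.5109, -0.1228, 0.1458]
ft_force: [0.3, -5.2, 6.0]
position: [0.51, -0.1211, 0.1458]
ft_force: [-0.1, -4.3, 5.7]
```

```bash
python3 -m crank '{"offset":[[-0.005,0,0.09],[-0.005,0,0.09],[0,0,0]],"turn":[[0,0,0],[0,0,0],[0,0,0]],"fingers":[1,1,1]}' | grep -E 'pos|force'
python3 -m crank '{"offset":[[0,0,0.09],[0,0,0.09],[0,0,0]],"turn":[[0,0,0],[0,0,0],[0,0,0]],"fingers":[1,1,1]}'| grep -E 'pos|force'
python3 -m crank '{"offset":[[0,0,0.09],[0,0,0.09],[0,0,0]],"turn":[[0,0,0],[0,0,0],[0,0,0]],"fingers":[1,1,1]}'| grep -E 'pos|force'
```

```text
position: [0.5092, -0.1195, 0.1458]
ft_force: [-0.8, -3.6, 5.4]
position: [0.5085, -0.1178, 0.1458]
ft_force: [0.0, -4.5, 6.1]
position: [0.5078, -0.1161, 0.1458]
ft_force: [0.7, -3.7, 5.9]
```

```bash
python3 - <<'E'
from h import *
cv2.imwrite('pics/side5.png',cv2.resize(vision.grab_frame('side')[130:270,175:335][...,::-1],None,fx=4,fy=4))
E
```

```text
(no output)
```

View pics/side5.png

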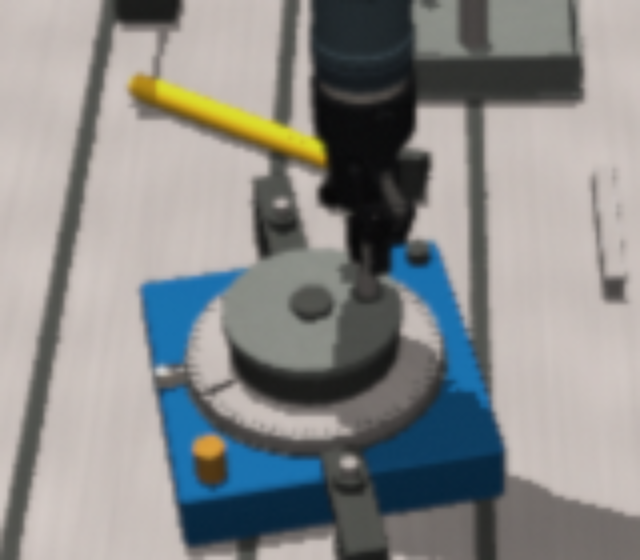

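The zero line is still at (218,388), so the plate has not moved. I'll keep going clockwise.

```bash
python3 -m crank '{"offset":[[0.005,0,0.09],[0.005,0,0.09],[0,0,0]],"turn":[[0,0,0],[0,0,0],[0,0,0]],"fingers":[1,1,1]}' | grep -E 'pos|force'
python3 -m crank '{"offset":[[0.01,0,0.09],[0.01,0,0.09],[0,0,0]],"turn":[[0,0,0],[0,0,0],[0,0,0]],"fingers":[1,1,1]}'| grep -E 'pos|force'
```

```text
position: [0.5073, -0.1143, 0.1458]
ft_force: [0.2, -4.0, 5.5]
position: [0.5067, -0.1125, 0.1458]
ft_force: [1.0, -3.3, 5.9]
```

```bash
python3 -m crank '{"offset":[[0.01,0,0.09],[0.01,0,0.09],[0,0,0]],"turn":[[0,0,0],[0,0,0],[0,0,0]],"fingers":[1,1,1]}' | grep -E 'pos|force'
python3 -m crank '{"offset":[[0.015,0,0.09],[0.015,0,0.09],[0,0,0]],"turn":[[0,0,0],[0,0,0],[0,0,0]],"fingers":[1,1,1]}'| grep -E 'pos|force'
```

```text
position: [0.5063, -0.1107, 0.1458]
ft_force: [0.9, -3.4, 5.6]
position: [0.5059, -0.1088, 0.1458]
ft_force: [1.4, -4.0, 5.4]
```

No gap in the first 0.4 rad clockwise, so the next one this way is at most about 0.3 rad further, nearer than going back. I'll continue clockwise, turning the hand with the arc.

```bash
python3 -m crank '{"offset":[[0.018,0,0.09],[0.018,0,0.09],[0,0,0]],"turn":[[0,0.02,0],[0,0.02,0],[0,0,0]],"fingers":[1,1,1]}' | grep -E 'pos|force'
python3 -m crank '{"offset":[[0.018,0,0.09],[0.018,0,0.09],[0,0,0]],"turn":[[0,0.02,0],[0,0.02,0],[0,0,0]],"fingers":[1,1,1]}' | grep -E 'pos|force'
```

```text
position: [0.5056, -0.107, 0.1458]
ft_force: [3.1, -3.0, 5.1]
position: [0.5053, -0.105, 0.1458]
ft_force: [4.0, -2.8, 5.3]
```

```bash
python3 -m crank '{"offset":[[0.018,0,0.09],[0.018,0,0.09],[0,0,0]],"turn":[[0,0.02,0],[0,0.02,0],[0,0,0]],"fingers":[1,1,1]}' | grep -E 'pos|force'
python3 - <<'E'
from h import *
o,p,R=st();plan(p); d=p[:2]-[.549,-.099];print(np.degrees(np.arctan2(d[1],d[0]))%360,np.hypot(*d))
E
```

```text
position: [0.505, -0.1025, 0.1454]
ft_force: [5.4, -0.3, 2.7]
t 10.3 pos [ 0.505  -0.1025  0.1454] d world [0. 0. 0.] tool cm [0. 0. 0.] y axis [ 0.002  0.002 -1.   ] jaw deg 107.3 x deg 17.3 F [ 5.39 -0.31  2.74] gap 0.027 j [-0.33  0.3  -0.26  1.01  0.   -0.63]
184.5248066668269 0.04409099219486189
```

The vertical force fell from 5.3 to 2.7 N and the sideways drag vanished, so the pin has dropped. Next I push down in steps, watching the force.

```bash
python3 -m crank '{"offset":[[0.05,0.05,0.05],[0.03,0.1,0.05],[0,0.1,0],[0,0,0]],"turn":[[0,0,0],[0,0,0],[0,0,0],[0,0,0]],"fingers":[1,1,1,1]}' | grep -E 'pos|force'
python3 -m crank '{"offset":[[0,0.1,0],[0,0.1,0],[0,0,0]],"turn":[[0,0,0],[0,0,0],[0,0,0]],"fingers":[1,1,1]}' | grep -E 'pos|force'
```

```text
position: [0.505, -0.1014, 0.1425]
ft_force: [6.5, -1.1, 1.0]
position: [0.505, -0.1014, 0.1405]
ft_force: [5.0, -1.0, 0.7]
```

```bash
python3 -m crank '{"offset":[[0.05,0.1,0],[0.05,0.1,0],[0,0.1,0],[0,0.1,0],[0,0,0]],"turn":[[0,0,0],[0,0,0],[0,0,0],[0,0,0],[0,0,0]],"fingers":[1,1,1,1,1]}' | grep -E 'pos|force'
python3 -m crank '{"offset":[[0,0.1,0],[0,0.1,0],[0,0.1,0],[0,0,0]],"turn":[[0,0,0],[0,0,0],[0,0,0],[0,0,0]],"fingers":[1,1,1,1]}' | grep -E 'pos|force'
```

```text
position: [0.505, -0.1015, 0.1364]
ft_force: [3.9, 0.9, 0.0]
position: [0.505, -0.1017, 0.1335]
ft_force: [3.3, 0.5, 1.4]
```

```bash
python3 -m crank '{"offset":[[0,0.1,0],[0,0,0]],"turn":[[0,0,0],[0,0,0]],"fingers":[1,1]}' | grep -E 'pos|force'
python3 -m crank '{"offset":[[0,0.1,0],[0,0,0]],"turn":[[0,0,0],[0,0,0]],"fingers":[1,1]}' | grep -E 'pos|force'
python3 -m crank '{"offset":[[0,0.1,0],[0,0,0]],"turn":[[0,0,0],[0,0,0]],"fingers":[1,1]}' | grep -E 'pos|force'
```

```text
position: [0.5051, -0.1018, 0.1326]
ft_force: [3.7, 1.3, 0.7]
position: [0.5051, -0.1018, 0.1316]
ft_force: [2.9, 1.0, 1.9]
position: [0.5052, -0.1021, 0.1316]
ft_force: [-0.4, 0.3, 8.5]
```

Home: the travel stops at 23.8 mm, with the force rising to 8.5 N. I'll ease off slightly and measure the plate angle before turning.

```bash
python3 -m crank '{"offset":[[0,-0.05,0],[0,0,0],[0,0,0],[0,0,0]],"turn":[[0,0,0],[0,0,0],[0,0,0],[0,0,0]],"fingers":[1,1,1,1]}' | grep -E 'pos|force'
cat >> h.py <<'E'
def look(tag):
    s=vision.grab_frame('side')[...,::-1]; cv2.imwrite(f'pics/s{tag}raw.png',s)
    cv2.imwrite(f'pics/s{tag}.png',cv2.resize(s[190:250,200:270],None,fx=10,fy=10,interpolation=cv2.INTER_CUBIC))
    # unwrap plate annulus r .072-.098 at z=.074 around axis
    c=np.array([.549,-.099]); g=s.min(2).astype(np.float32)
    c=c+OFF
    ang=np.radians(np.arange(-30,80,.25)); rs=np.linspace(.077,.088,12)
    M=np.array([[proj('side',np.r_[c+r*np.array([np.cos(a),np.sin(a)]),.074]) for a in ang] for r in rs]).astype(np.float32)
    v=cv2.remap(g,M[...,0],M[...,1],cv2.INTER_LINEAR); pr=np.median(v,0); 
    k=np.argsort(pr)[:6]; print('line deg',np.degrees(ang[k]).round(1),pr[k].round(0))
    w=np.clip(np.median(pr)-pr,0,None)
    i=np.argmin(pr); sl=slice(max(0,i-10),i+11); ww=np.clip(pr[max(0,i-10)]-pr[sl],0,None)+1e-6
    print('centroid deg',np.degrees((ww*ang[sl]).sum()/ww.sum()))
# side-camera shift of points near table vs top camera
OFF=np.array([-.001,.006])
E
python3 - <<'E'
from h import *
plan([.505,-.1015,.1316]); look('6')
E
```

```text
position: [0.5051, -0.1021, 0.1316]
ft_force: [-0.2, -0.1, 6.5]
t 12.9 pos [ 0.5051 -0.1021  0.1316] d world [-0.0001  0.0006  0.    ] tool cm [ 0.   -0.    0.06] y axis [-0. -0. -1.] jaw deg 107.3 x deg 17.3 F [-0.18 -0.12  6.47] gap 0.0266 j [-0.32  0.31 -0.28  0.98 -0.   -0.62]
line deg [31.  30.8 31.3 30.5 30.2 31.5] [96. 96. 97. 97. 99. 99.]
centroid deg 30.756751461044402
```

View pics/s6.png

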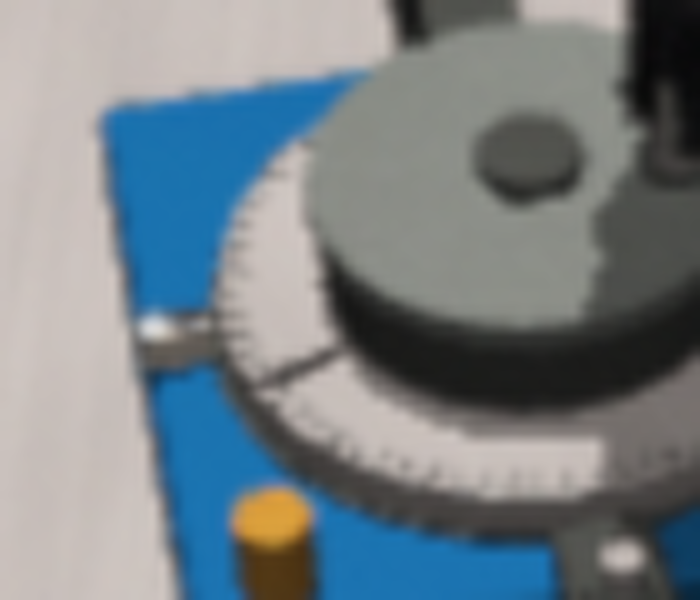

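The line is at about 30.8°, so the plate is undisturbed. The pointer is at about 12.4°, which leaves about 0.32 rad plus play to turn clockwise.

```bash
python3 -m crank '{"offset":[[0.01,0,0.045],[0.021,0,0.088],[0.021,0,0.088],[0.021,0,0.088],[0.01,0,0.045],[0,0,0]],"turn":[[0,0.01,0],[0,0.02,0],[0,0.02,0],[0,0.02,0],[0,0.01,0],[0,0,0]],"fingers":[1,1,1,1,1,1]}' | grep -E 'pos|force'
python3 -m crank '{"offset":[[0.01,0,0.045],[0.021,0,0.088],[0.01,0,0.045],[0,0,0]],"turn":[[0,0.01,0],[0,0.02,0],[0,0.01,0],[0,0,0]],"fingers":[1,1,1,1]}' | grep -E 'pos|force'
python3 - <<'E'
from h import *
o,p,R=st();plan(p); d=p[:2]-[.549,-.099];print(np.degrees(np.arctan2(d[1],d[0]))%360,np.hypot(*d)); look('7')
E
```

```text
position: [0.5052, -0.0986, 0.1316]
ft_force: [1.8, -1.4, 4.3]
position: [0.5052, -0.098, 0.1316]
ft_force: [0.4, -5.0, 5.0]
t 13.95 pos [ 0.5052 -0.098   0.1316] d world [0. 0. 0.] tool cm [0. 0. 0.] y axis [-0.    -0.004 -1.   ] jaw deg 100.4 x deg 10.4 F [ 0.37 -5.04  5.01] gap 0.0266 j [-0.31  0.31 -0.28  0.98 -0.   -0.49]
178.70954384942854 0.04384966393899035
line deg [31.  30.8 31.3 30.5 30.2 31.5] [ 96.  97.  97.  97.  99. 100.]
centroid deg 30.748106303999815
```

```bash
python3 -m crank '{"offset":[[0.01,0,0.045],[0.01,0,0.045],[0.01,0,0.045],[0.01,0,0.045],[0,0,0]],"turn":[[0,0.01,0],[0,0.01,0],[0,0.01,0],[0,0.01,0],[0,0,0]],"fingers":[1,1,1,1,1]}' | grep -E 'pos|force'
python3 -m crank '{"offset":[[0.01,0,0.045],[0.01,0,0.045],[0.01,0,0.045],[0.01,0,0.045],[0,0,0]],"turn":[[0,0.01,0],[0,0.01,0],[0,0.01,0],[0,0.01,0],[0,0,0]],"fingers":[1,1,1,1,1]}' | grep -E 'pos|force'
python3 - <<'E'
from h import *
o,p,R=st();plan(p); d=p[:2]-[.549,-.099];print(np.degrees(np.arctan2(d[1],d[0]))%360,np.hypot(*d)); look('8')
E
```

```text
position: [0.5053, -0.0963, 0.1316]
ft_force: [1.1, -6.1, 5.0]
position: [0.5055, -0.0945, 0.1316]
ft_force: [0.0, -6.1, 4.4]
t 15.0 pos [ 0.5055 -0.0945  0.1316] d world [0. 0. 0.] tool cm [0. 0. 0.] y axis [-0.    -0.004 -1.   ] jaw deg 95.8 x deg 5.8 F [ 0.05 -6.07  4.37] gap 0.0265 j [-0.31  0.31 -0.28  0.98 -0.   -0.41]
174.07548989936916 0.04375859707834552
line deg [26.3 26.5 26.8 26.  27.  25.8] [101. 101. 101. 102. 103. 103.]
centroid deg 26.35587118463678
```

The plate follows at a steady 6 N; about 14° remain.

```bash
python3 -m crank '{"offset":[[0.01,0,0.045],[0.01,0,0.045],[0.01,0,0.045],[0.01,0,0.045],[0.01,0,0.045],[0.01,0,0.045],[0.01,0,0.045],[0.01,0,0.045],[0.01,0,0.045],[0.01,0,0.045]],"turn":[[0,0.01,0],[0,0.01,0],[0,0.01,0],[0,0.01,0],[0,0.01,0],[0,0.01,0],[0,0.01,0],[0,0.01,0],[0,0.01,0],[0,0.01,0]],"fingers":[1,1,1,1,1,1,1,1,1,1]}' | grep -E 'pos|force'
python3 -m crank '{"offset":[[0.01,0,0.045],[0.01,0,0.045],[0.01,0,0.045],[0.01,0,0.045],[0.01,0,0.045],[0.01,0,0.045],[0.01,0,0.045],[0.01,0,0.045],[0,0,0]],"turn":[[0,0.01,0],[0,0.01,0],[0,0.01,0],[0,0.01,0],[0,0.01,0],[0,0.01,0],[0,0.01,0],[0,0.01,0],[0,0,0]],"fingers":[1,1,1,1,1,1,1,1,1]}' | grep -E 'pos|force'
python3 - <<'E'
from h import *
o,p,R=st();plan(p); d=p[:2]-[.549,-.099];print(np.degrees(np.arctan2(d[1],d[0]))%360,np.hypot(*d)); look('9')
cv2.imwrite('pics/top9.png',vision.grab_frame('top')[...,::-1])
t=cv2.imread('pics/top9.png');cv2.imwrite('pics/top9z.png',cv2.resize(t[125:195,265:355],None,fx=8,fy=8,interpolation=cv2.INTER_CUBIC))
E
```

```text
position: [0.5062, -0.0901, 0.1316]
ft_force: [-0.2, -6.9, 5.5]
position: [0.5072, -0.0865, 0.1316]
ft_force: [0.6, -5.7, 5.4]
t 16.95 pos [ 0.5072 -0.0865  0.1316] d world [0. 0. 0.] tool cm [0. 0. 0.] y axis [ 0.    -0.004 -1.   ] jaw deg 85.5 x deg -4.5 F [ 0.61 -5.72  5.42] gap 0.0266 j [-0.29  0.31 -0.28  0.98 -0.   -0.21]
163.33629495361174 0.04361061708491673
line deg [16.5 16.8 17.  16.2 17.2 16. ] [ 96.  96.  99. 101. 102. 104.]
centroid deg 16.57374906239131
```

View pics/s9.png

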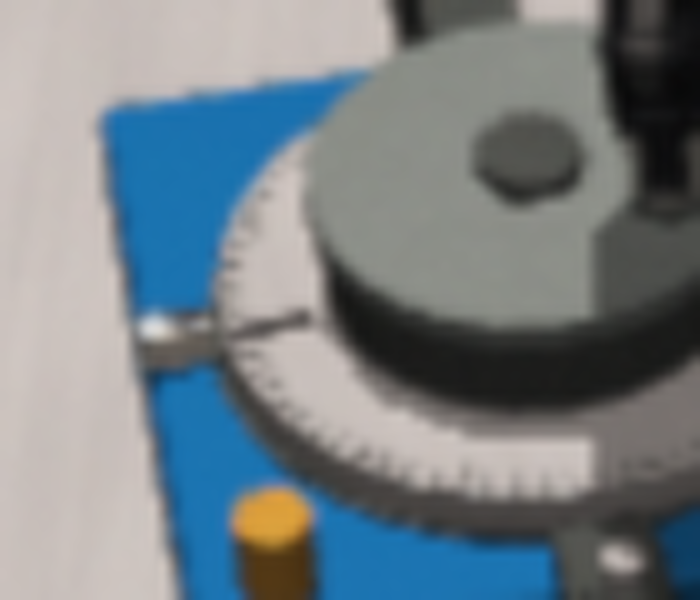

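View pics/top9z.png

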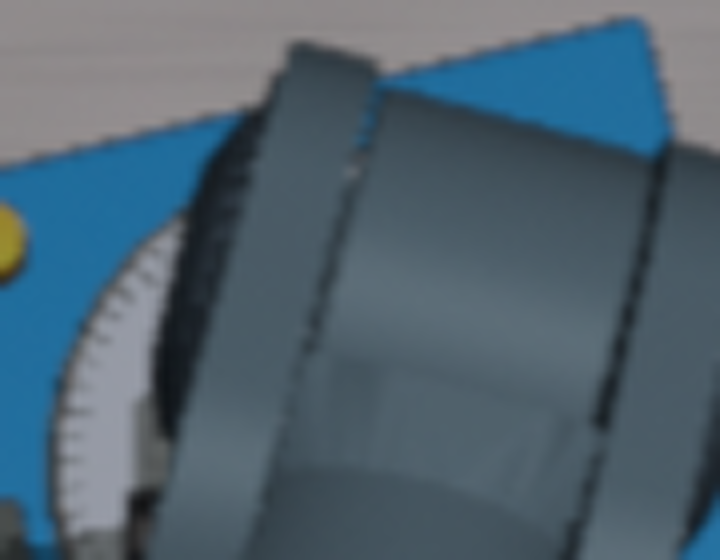

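The side view has the zero line just short of the pointer's black line, about 4.2° by measurement. The top view is blocked by the arm.

```bash
python3 -m crank '{"offset":[[0.01,0,0.045],[0.01,0,0.045],[0.01,0,0.045],[0.01,0,0.045],[0.01,0,0.045],[0.01,0,0.045],[0.01,0,0.045],[0,0,0],[0,0,0]],"turn":[[0,0.01,0],[0,0.01,0],[0,0.01,0],[0,0.01,0],[0,0.01,0],[0,0.01,0],[0,0.01,0],[0,0,0],[0,0,0]],"fingers":[1,1,1,1,1,1,1,1,1]}' | grep -E 'pos|force'
python3 - <<'E'
from h import *
o,p,R=st();plan(p); look('10')
E
```

```text
position: [0.5082, -0.0835, 0.1316]
ft_force: [1.9, -6.9, 4.9]
t 17.95 pos [ 0.5082 -0.0835  0.1316] d world [0. 0. 0.] tool cm [0. 0. 0.] y axis [ 0.    -0.004 -1.   ] jaw deg 81.5 x deg -8.5 F [ 1.88 -6.91  4.88] gap 0.0267 j [-0.28  0.31 -0.28  0.98 -0.   -0.13]
line deg [13.5 13.2 13.  12.8 12.5 13.8] [ 98.  98.  99. 101. 102. 102.]
centroid deg 12.91352114316268
```

View pics/s10.png

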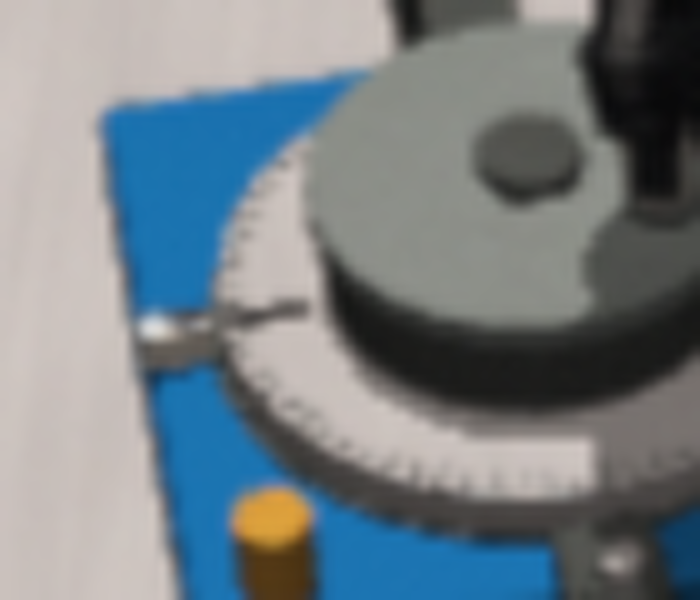

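The zero line now runs straight into the pointer's line, at 12.9° against about 12.4°. I'll relieve the side load within the play, keep slight down pressure and open.

```bash
python3 -m crank '{"offset":[[-0.01,0,-0.05],[-0.01,0,-0.06],[0,0,0]],"turn":[[0,0,0],[0,0,0],[0,0,0]],"fingers":[1,1,1]}' | grep -E 'pos|force'
python3 -m crank '{"offset":[[0,0,0],[0,0,0],[0,0,0],[0,0,0],[0,0,0],[0,0,0],[0,0,0],[0,0,0]],"turn":[[0,0,0],[0,0,0],[0,0,0],[0,0,0],[0,0,0],[0,0,0],[0,0,0],[0,0,0]],"fingers":[0.3,0,-0.3,-0.6,-1,-1,-1,-1]}'
python3 - <<'E'
from h import *
o,p,R=st();plan(p); look('11')
cv2.imwrite('pics/wrist11.png',vision.grab_frame('wrist')[...,::-1])
E
```

```text
position: [0.5082, -0.0836, 0.1316]
ft_force: [2.6, -4.5, 4.7]
time_s: 19.1
position: [0.5078, -0.0826, 0.1313]
tcp_rot: [-0.705, 0.052, -0.052, 0.705]
ft_force: [-0.4, -0.5, -0.9]
finger_gap: 0.0856
t 19.1 pos [ 0.5078 -0.0826  0.1313] d world [0. 0. 0.] tool cm [0. 0. 0.] y axis [ 0.  0. -1.] jaw deg 81.5 x deg -8.5 F [-0.43 -0.52 -0.93] gap 0.0856 j [-0.28  0.31 -0.28  0.98  0.   -0.14]
line deg [13.2 13.5 13.  12.8 12.5 13.8] [ 97.  97.  99. 100. 101. 102.]
centroid deg 12.867375722258663
```

View pics/wrist11.png

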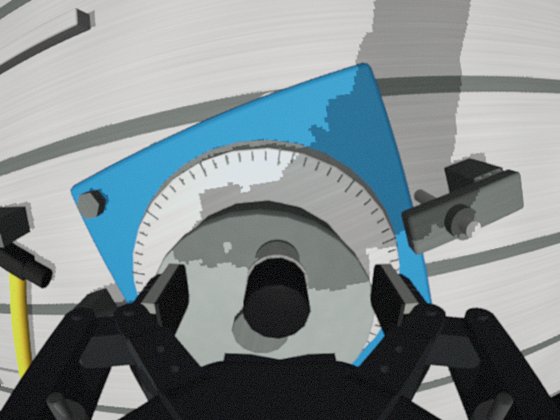

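The fingers are open, the knob stands free at (276,295), and the plate is unchanged at 12.9°. Retreating upward, then toward the robot to clear the view.

```bash
python3 -m crank '{"offset":[[0,-0.5,0],[0,-1,0],[0,-2,0],[0,-3,0],[0,-3,0],[0,-3,0],[-2,-1,0],[-4,0,0],[-4,0,0],[-2,0,0]],"turn":[[0,0,0],[0,0,0],[0,0,0],[0,0,0],[0,0,0],[0,0,0],[0,0,0],[0,0,0],[0,0,0],[0,0,0]],"fingers":[-1,-1,-1,-1,-1,-1,-1,-1,-1,-1]}'
python3 - <<'E'
from h import *
o,p,R=st();plan(p); look('12')
t=vision.grab_frame('top')[...,::-1];cv2.imwrite('pics/top12z.png',cv2.resize(t[120:250,245:375],None,fx=4.6,fy=4.6,interpolation=cv2.INTER_CUBIC))
s=cv2.imread('pics/s12raw.png');cv2.imwrite('pics/side12z.png',cv2.resize(s[170:270,195:315],None,fx=6,fy=6,interpolation=cv2.INTER_CUBIC))
E
```

```text
time_s: 20.2
position: [0.3864, -0.0643, 0.2673]
tcp_rot: [0.705, -0.052, 0.052, -0.705]
ft_force: [0.3, -0.3, -0.5]
finger_gap: 0.0852
t 20.2 pos [ 0.3864 -0.0643  0.2673] d world [0. 0. 0.] tool cm [0. 0. 0.] y axis [ 0. -0. -1.] jaw deg 81.5 x deg -8.5 F [ 0.27 -0.28 -0.49] gap 0.0852 j [-0.33 -0.   -0.3   1.28 -0.   -0.18]
line deg [13.2 13.5 13.  12.8 12.5 13.8] [91. 91. 92. 94. 95. 95.]
centroid deg 12.870205647029737
```

View pics/top12z.png

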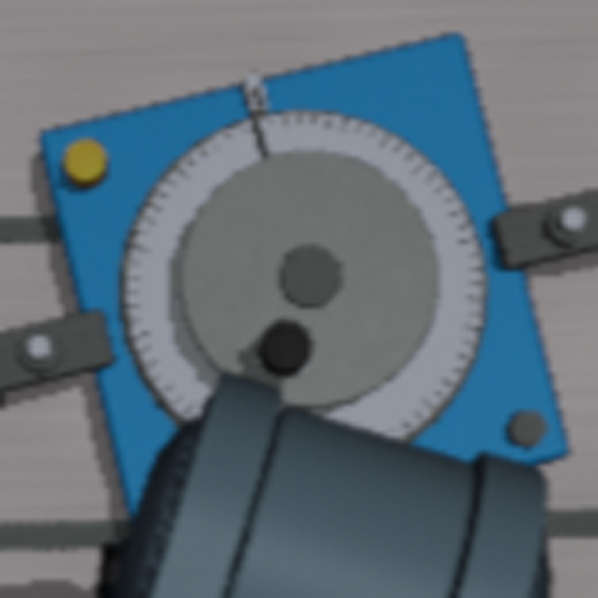

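View pics/side12z.png

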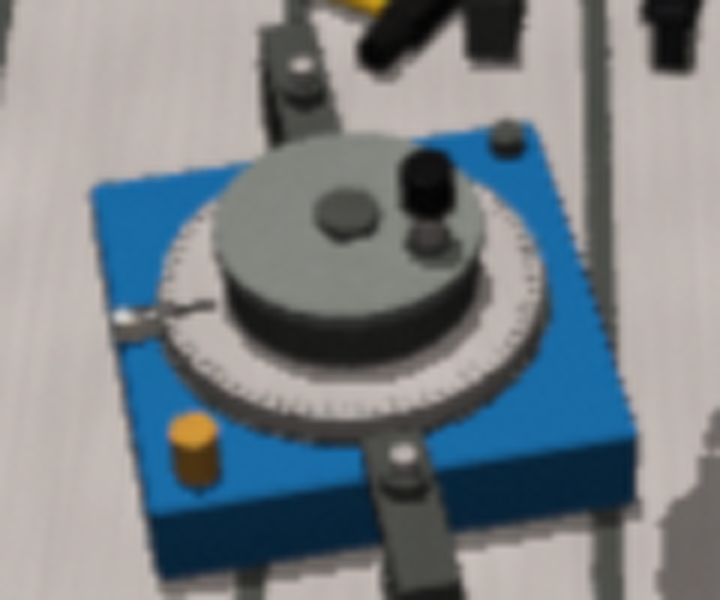

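Both views show the zero line in line with the pointer (top zoom: line from (266,155) to (256,116), pointer at (255,90)) and the knob low. One numeric check before handing in.

```bash
python3 - <<'E'
from h import *
z=lambda X,Y:(245+X/4.6-.4,120+Y/4.6-.4); s=lambda X,Y:(195+X/6-.4,170+Y/6-.4)
c=np.array([.549,-.099])
for q in((266,155),(257,118),(255,95)):
    d=onz('top',z(*q),.074)[:2]-c; print(np.degrees(np.arctan2(d[1],d[0])),np.hypot(*d))
print('knob top home pred .166', onz('top',z(285,345),.166), onz('side',s(428,167),.166), tri(ray('top',z(285,345)),ray('side',s(428,167))))
E
```

```text
13.563078687429583 0.07825757952428916
13.214751495264672 0.09971330481948075
12.076432387567436 0.11259794775222412
knob top home pred .166 [ 0.50868942 -0.08330389  0.166     ] [ 0.50691971 -0.07881823  0.166     ] (array([ 0.50811069, -0.08345716,  0.162031  ]), np.float64(0.0019964840056884204))
```

```bash
python3 -m crank '{"offset":[[0,0,0],[0,0,0],[0,0,0]],"turn":[[0,0,0],[0,0,0],[0,0,0]],"fingers":[-1,-1,-1]}' | grep -E 'time|force'; python3 -c "
from workcell import arm; print(arm.sign_off())"
```

```text
time_s: 20.6
ft_force: [0.0, -1.3, 0.2]
the job is handed in; nothing more can be done
None
```

The rotary table is in gear and at zero, and I handed the job in at 20.6 s; no verdict was reported.

- **Engaging:** I eased the knob down until the pin met the teeth at about 8 mm of travel, with the upward force on the hand reaching about 6.7 N at most. I rocked the wheel clockwise at that depth; the gap came after about 0.5 rad, past the first 0.4 rad of searching. The pin dropped, shown by the force falling and the sideways drag vanishing. I pushed the knob home to 23.8 mm before the plate had moved (zero line still at 30.8°).
- **Turning:** I turned the plate about 18° clockwise at roughly 6–7 N, took most of the side load off, opened the hand and backed away.

**Last checks:**
- **Plate:** the zero line reads 12.9° in the side camera and 13.2–13.6° in the top camera. The pointer, from its block and from the base's yaw, is at about 12.1–12.4°. So the plate is about 1° from zero, and the cameras disagree by about half a degree. The line did not move when I let go.
- **Knob:** two views put the knob's top at 162 mm against the 166 mm expected when home. That is within measurement error and not a sign of it coming back out.
- **Robot and bystanders:** the hand touches nothing. The brass stub and the dark nut on the base look unmoved. I did not measure the other bystanders again at the end, but the arm never went near them.

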